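Discard the spent sample tubes and shut the discard box

TASK

Two of the five sample tubes in the sloped rack are spent: the ones without a screw cap. Drop both into the aluminium discard box, going in under its half-open lid, then push the lid fully shut. Leave the capped tubes in their holes, and the bottle, jar and slide box standing where they are.

Things in the scene. Friction and masses are not known exactly. Their poses are not given: they have to be found in the camera images.
- rack: Sloped sample rack of grey plastic, fixed to the bench, on the left or the right, yawed up to 0.25 rad. Origin at bench level, 10 mm off the middle of its 130 x 212 mm foot; z up, y along its row of five holes (at y = -76, -38, 0, 38, 76 mm), each holding a tube. The holes lean 26 degrees from vertical, tops towards the robot: their outward axis in this frame is (-0.438, 0, 0.899).
- rack_mouth (a point): Mouth of the rack's middle hole, on the sloping top face of its block (56 mm along the slope, 200 mm along the row, square to the holes); 11 mm to the -x side of the rack's origin and 125 mm above the bench. The holes are 45 mm deep from here. Axes as rack.
- open_a: Spent sample tube WITHOUT a cap: white plastic, 15 mm diameter, 95 mm long, open flat mouth on top, about 16 g. Starts in any of the rack's five holes: 45 mm of it in the hole, 50 mm standing out. The hole is 2 mm wider than it, so it pulls straight out along its axis with hardly any force. Origin at the centre of its bottom end, z along the tube to its mouth.
- open_b: Second of the two. Spent sample tube WITHOUT a cap: white plastic, 15 mm diameter, 95 mm long, open flat mouth on top, about 16 g. Starts in any of the rack's five holes: 45 mm of it in the hole, 50 mm standing out. The hole is 2 mm wider than it, so it pulls straight out along its axis with hardly any force. Origin at the centre of its bottom end, z along the tube to its mouth.
- cap_a: Sample tube WITH a screw cap, to be left in its hole (any of the five): white, 15 mm diameter, with a ribbed white cap of 22 mm diameter over its top 20 mm; 102 mm long in all, 57 mm standing out. Origin at the centre of its bottom end, z along the tube to the cap.
- cap_b: Second of three. Sample tube WITH a screw cap, to be left in its hole (any of the five): white, 15 mm diameter, with a ribbed white cap of 22 mm diameter over its top 20 mm; 102 mm long in all, 57 mm standing out. Origin at the centre of its bottom end, z along the tube to the cap.
- cap_c: Third of three. Sample tube WITH a screw cap, to be left in its hole (any of the five): white, 15 mm diameter, with a ribbed white cap of 22 mm diameter over its top 20 mm; 102 mm long in all, 57 mm standing out. Origin at the centre of its bottom end, z along the tube to the cap.
- open_a_mid (a point): Point on the axis of open_a, at half its length (47.5 mm from its bottom end).
- open_b_mid (a point): The same point of open_b.
- bin: Discard box of bare aluminium, fixed to the bench on the other side from the rack, yawed up to 0.25 rad; 170 mm (x) x 140 mm (y) x 80 mm high outside, walls and floor 4 mm. Origin at the centre of its underside, z up; its -x side faces the robot; its lid is hinged along the top of its far (+x) wall.
- lid (a joint): Angle of the box's lid in rad: 0 shut, 1.15 fully open (stop). Starts half open (0.88 to 1.1), sloping from the far wall up and back over the box towards the robot, so things go in under it slantwise from the robot's side. Stays where it is left (stiff hinge); about 3 N at 120 mm from the hinge pushes it shut. Plate 170 x 140 x 5 mm with a black knob on its outer face.
- lid_hinge (a point): Middle of the lid's hinge line: x = +85, y = 0, z = 80.5 mm in the box's frame. The lid turns about the box's y axis; at angle q its inner face runs from here along (-cos q, 0, sin q) of the box's frame for 170 mm.
- lid_push (a point): Point on the lid's outer (upper) face 120 mm from the hinge and 45 mm to the +y side of its middle line, clear of the knob: a good place to push it shut. The outer face's normal at angle q is (sin q, 0, cos q) of the box's frame. Axes turn with the lid.
- lid_handle (a point): Point inside the head of the lid's knob: 140 mm from the hinge along the plate, 35 mm out from its outer face. The knob's head is 28 mm wide and its top stands 43 mm out from the face.
- bottle: Bystander: white plastic bottle, 56 mm diameter, 150 mm tall, standing loose between the rack and the box. Origin at the centre of its underside.
- jar: Bystander: glass jar, 60 mm diameter, 65 mm tall, standing loose between the rack and the box, nearer the robot. Origin at the centre of its underside.
- slidebox: Bystander: small cardboard slide box, 55 x 85 x 35 mm, loose, beyond the bottle. Origin at the centre of its underside.
Things that resemble listed ones, but are neither listed nor needed, are in the scene too. What is shaped like the bin but blue or purple is not meant.

How it is judged (in metres and radians):
On the way, in this order (a step that is already met when the one before it is completed fails the run):
1. both uncapped tubes are in the discard box (x of open_a_mid in the frame of bin between -0.083 and 0.083 m and y of open_a_mid in the frame of bin between -0.068 and 0.068 m and z of open_a_mid in the frame of bin between 0 and 0.078 m and linear speed of each of open_a, open_b below 0.05 m/s and x of open_b_mid in the frame of bin between -0.083 and 0.083 m and y of open_b_mid in the frame of bin between -0.068 and 0.068 m and z of open_b_mid in the frame of bin between 0 and 0.078 m), for 0.2 s.
2. the lid is shut over them (value of joint lid below 0.1 rad), for 0.2 s.
At the end, for the whole second after the job is handed in: Both uncapped tubes are inside the discard box (their middles within its walls and below its rim) and its lid is shut to within 0.1 rad; the three capped tubes are within 12 mm of where they started, still in their holes; bottle, jar and slide box are within 20 mm of where they stood (x of open_a_mid in the frame of bin between -0.083 and 0.083 m and y of open_a_mid in the frame of bin between -0.068 and 0.068 m and z of open_a_mid in the frame of bin between 0 and 0.078 m and x of open_b_mid in the frame of bin between -0.083 and 0.083 m and y of open_b_mid in the frame of bin between -0.068 and 0.068 m and z of open_b_mid in the frame of bin between 0 and 0.078 m and value of joint lid below 0.1 rad and distance of each of cap_a, cap_b, cap_c from where it was at the start of the episode below 0.012 m and distance of each of bottle, jar, slidebox from where it was at the start of the episode below 0.02 m); the robot touches nothing.
It fails at once if the bottle is knocked over or pushed more than 3 cm (distance of bottle from where it was at the start of the episode above 0.03 m or angle between bottle's own z axis and vertical above 0.4 rad).
It fails at once if the jar is knocked over or pushed more than 3 cm (distance of jar from where it was at the start of the episode above 0.03 m or angle between jar's own z axis and vertical above 0.4 rad).
It fails at once if the slide box is knocked over or pushed more than 3 cm (distance of slidebox from where it was at the start of the episode above 0.03 m or angle between slidebox's own z axis and vertical above 0.4 rad).
It fails at once if a capped tube is pulled out of its hole (distance of any of cap_a, cap_b, cap_c from where it was at the start of the episode above 0.025 m).
It also fails if it takes over 72 s, if anything falls off the work surface, if the arm or the gripper's body presses on something with over 40 N, if the wrist force passes 120 N, or if a joint passes its speed limit or range.

ROBOT

A 6-joint arm with a two-finger parallel gripper is mounted at the origin on the work surface. World frame = base frame: x ahead of the robot, y to its left, z up, the work surface at z = 0. Lengths are in m, angles in degrees, forces in N, time in s.
With the tool pointing down it reaches from about 0.35 to 0.875 m from the base axis. Payload 4.2 kg.
Tool frame: the origin (TCP) lies on the centre line of the jaws, within the pads' length; the fingertips stand tip_reach ahead of it and the grasp point (between the pads) is the TCP (tip_reach is the distance from the TCP to the fingertips, in m); z points along the fingers, y is the line along which they close (so a half turn about z gives the same grasp; the last joint's range is limited). The gripper opens to 87 mm and grips with 3 to 60 N. Pads are 19 mm wide; open, the fingers measure 117 mm over their backs; the gripper's body (75 mm by 190 mm) begins 51 mm behind the grasp point.
Start: joints at [79.733, 22.042, 0.453, 0, -68.411, -14.817], TCP at [0.265, 0.566, 0.242] pointing down, gripper open.
Joint ranges: [-179.83, 179.83], [-69.29, 118.12], [-61.27, 80.66], [-181.25, 117.63], [-171.15, -9.14], [-177.46, 177.46]. Speed limits (degrees/s): [159.86, 159.86, 180, 180, 180, 180].

INTERFACE

Orientations are given as a 3x3 rotation matrix whose columns are the frame's x, y, z axes.
In Python, from station import sense, capture, finish_job, tip_reach gives the robot as it stands.
- The arm moves only by the tool arm_command, never from a script. Its argument "deltas" is a list of rows, each a list of 7 numbers: the turn, a rotation vector about the tool's x, y, z in rad, then the shift along the tool's x, y, z in cm, then the closure, from -1 (fully open) to 1 (shut), so that 0 is half open. In form: [[rx, ry, rz, dx, dy, dz, hand], ...]. A call has 1 to 8 rows; each row is the pose to reach, as a shift and turn from the pose commanded when the call began, along the tool's axes at that moment; what a row does not reach only later rows make up. A row lasts 1/12 s, in which the tool goes at most 41.7 mm and 7.16 degrees, less where a joint would pass 70% of its speed; a pose out of reach is approached as far as the arm can. A call with a gripper value outside its range is refused whole. The fingers move at their own pace and stop on an object; the grip force is fixed at half the most. Time passes only in rows, so rows that repeat a pose let the fingers close. It gives the time, the measured TCP pose, the force, the opening and the grip force at its end, in the units of the state.
- sense(): the state, without advancing time (a new reading comes with each control period).
- capture(name): name is "scene" or "side" or "wrist"; returns a dict with "pixels" (480x640x3 uint8, blue, green, red), "fovy" (degrees; the focal length in pixels is half the picture's height over the tangent of half this angle, whatever the lens; pixels are square), "cx", "cy" (the principal point, pixels), "rvec" (rotation vector, rad) and "tvec" (3), from world to camera coordinates, as OpenCV has them. Camera axes: x right, y down, z forward; pixel columns grow to the right and rows downward; lengths in m; the calibration is good to about 2 mm. The wrist camera is an equidistant fisheye: a pixel r from the principal point sees the ray r / f radians off the axis. A picture is of the moment at which its call begins. There is no depth.
- finish_job(): hands the job in; it is judged then, once.
The state is a dict: "time_s": time; "joints": joint angles; "joint_velocities": joint speeds; "effort": joint torques, N m; "tcp_pos": TCP position; "ee_rot": TCP orientation; "wrist_force": force on the tool from outside, world axes, zero at the start; "moment": the same for the moment, N m; "gripper_width": opening from 0.0 (shut) to 1.0 (fully open); "gripper_force": force on a finger pad.
Only numpy, scipy, OpenCV 4.12 (cv2) and the standard library are available. Lean on these libraries where they do the work, as an engineer would, in place of code of your own. Each camera call takes 0.05 s, during which the arm holds its last target. There are 200 camera calls.

## Working session

There is one attempt and no reset: what is moved stays moved. The work goes in short steps, Python scripts to look and compute and a tool call to move; the robot and the scene stay as the last step left them, time stands still between calls to the robot, and variables do not carry over. Pictures are saved under pics/ and viewed, at most 10 in all, crops included, and the job is handed in when it is done.

Besides the shell and the picture viewer there is one more tool, called after "Emit:" by a JSON object that holds its "op" and its "data", one argument or row to a line. arm_command: Moves the arm, as the interface text tells. Its arguments: {"type":"object","properties":{"deltas":{"type":"array"}},"required":["deltas"]}

```bash
mkdir -p pics; cat > h.py <<'E'
import numpy as np, cv2, json
from station import sense, capture, finish_job, tip_reach
def cam(c):
    R=cv2.Rodrigues(np.array(c["rvec"],float))[0]; t=np.array(c["tvec"],float).ravel()
    f=240/np.tan(np.radians(c["fovy"])/2); return R,t,f,c["cx"],c["cy"]
def proj(c,P,fish=False):
    R,t,f,cx,cy=cam(c); p=np.atleast_2d(P)@R.T+t
    if fish:
        r=np.hypot(p[:,0],p[:,1]); k=f*np.arctan2(r,p[:,2])/np.maximum(r,1e-9)
        return np.c_[cx+k*p[:,0],cy+k*p[:,1]]
    return np.c_[cx+f*p[:,0]/p[:,2],cy+f*p[:,1]/p[:,2]]
def ray(c,u,v,fish=False):
    R,t,f,cx,cy=cam(c); x,y=(u-cx)/f,(v-cy)/f
    if fish:
        r=np.hypot(x,y); s=np.sin(r)/max(r,1e-9); d=np.array([x*s,y*s,np.cos(r)])
    else: d=np.array([x,y,1.])
    d=R.T@d; return -R.T@t,d/np.linalg.norm(d)
def onz(c,u,v,z,fish=False):
    o,d=ray(c,u,v,fish); return o+d*(z-o[2])/d[2]
def tri(rays):
    A=sum(np.eye(3)-np.outer(d,d) for o,d in rays); b=sum((np.eye(3)-np.outer(d,d))@o for o,d in rays)
    return np.linalg.solve(A,b)
def delta(Rt,Pt,s=None):
    s=s or sense(); R=np.array(s["ee_rot"]); p=np.array(s["tcp_pos"])
    return np.round(cv2.Rodrigues(R.T@Rt)[0].ravel(),3), np.round(R.T@(np.array(Pt)-p)*100,2)
E
python3 - <<'E'
from h import *
s=sense(); print(s["tcp_pos"],np.round(s["ee_rot"],3).tolist(),tip_reach,s["time_s"])
for n in ["scene","side","wrist"]:
    c=capture(n); cv2.imwrite(f"pics/{n}0.png",c["pixels"]); print(n,cam(c)[2:],np.round(ray(c,c["cx"],c["cy"]),3).tolist())
E
```

```text
[0.26470435 0.56554713 0.24044991] [[0.906, -0.424, -0.001], [-0.424, -0.906, -0.002], [0.0, 0.002, -1.0]] 0.019 0.0
scene (np.float64(580.9991016771212), 303.4783251041402, 240.40084473077383) [[1.095, 0.254, 1.248], [-0.405, -0.325, -0.854]]
side (np.float64(535.7665491234931), 330.98603885657144, 242.7975115633934) [[0.381, -1.201, 0.817], [0.158, 0.821, -0.548]]
wrist (np.float64(371.64829954431775), 321.70655604356693, 236.7804380668212) [[0.341, 0.532, 0.383], [-0.273, 0.127, -0.954]]
```

View pics/scene0.png

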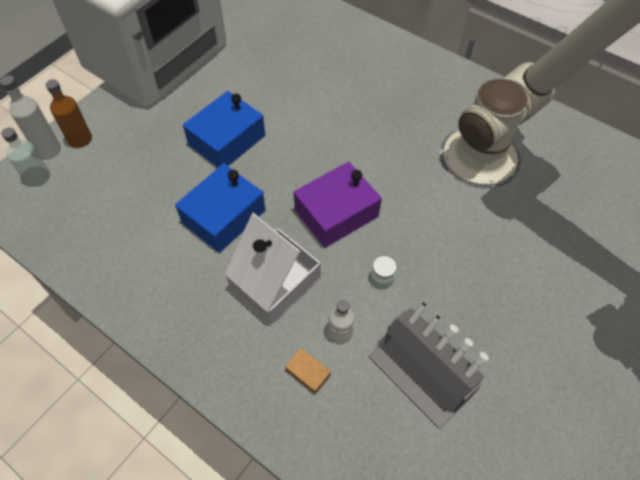

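View pics/side0.png

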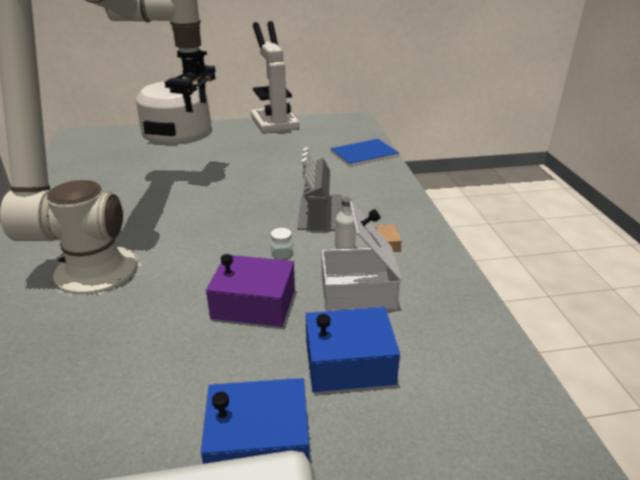

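View pics/wrist0.png

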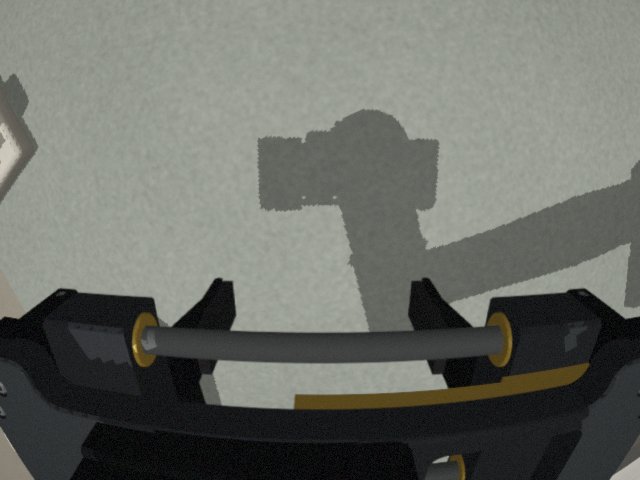

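Scene: two uncapped tubes (dark mouths) are near (424,305) and (437,319). The capped ones are near (453,329), (468,343) and (484,357). The open bin is around (272,265), the bottle (341,320), the jar (384,270) and the slide box (308,370). Side view: rack around (317,190), bin around (360,275). The wrist camera sees only bench.

```bash
python3 - <<'E'
from h import *
a=cv2.imread("pics/scene0.png"); b=cv2.imread("pics/side0.png")
def crop(i,x,y,w,h,k): return cv2.resize(i[y:y+h,x:x+w],None,fx=k,fy=k,interpolation=cv2.INTER_CUBIC)
def put(n,p,q):
    H=max(p.shape[0],q.shape[0]); f=lambda m:cv2.copyMakeBorder(m,0,H-m.shape[0],0,0,cv2.BORDER_CONSTANT)
    cv2.imwrite(n,np.hstack([f(p),f(q)]))
put("pics/rack1.png",crop(a,365,295,130,135,4),crop(b,290,140,64,100,4))
put("pics/bin1.png",crop(a,220,208,105,120,4),crop(b,312,200,94,115,4))
E
```

```text
(no output)
```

View pics/rack1.png

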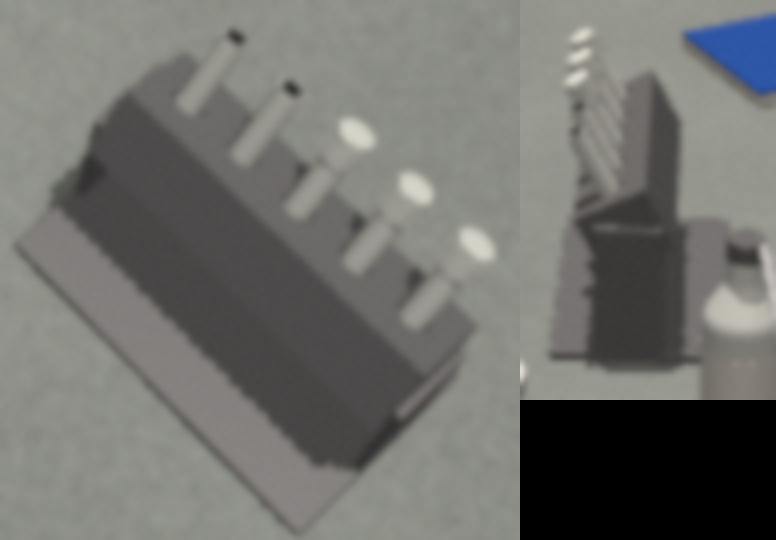

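View pics/bin1.png

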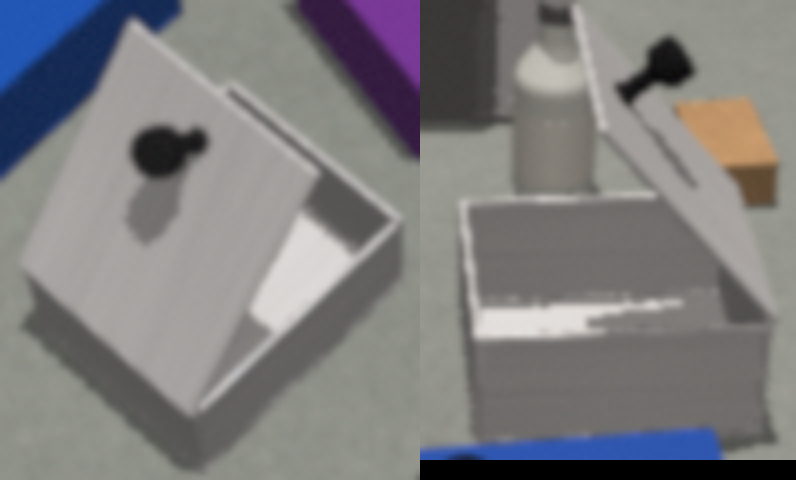

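The crops show the open tubes at the -y end of the rack (holes 1 and 2). Their mouths are at full-image pixels (424,304) and (438,317). The cap tops are at (454,328), (469,342) and (484,356). The bin's rim corners in the scene view are (320,262), (277.5,230) and (269,310).

```bash
python3 - <<'E'
from h import *
from scipy.optimize import least_squares
c=capture("scene"); d=capture("side")
T=[(424,304.2),(437.7,317.2),(454.2,328.2),(469,342),(484.2,355.7)]
Z=[.170,.170,.1762,.1762,.1762]; L=[.05,.05,.057,.057,.057]
W=np.array([onz(c,*t,z) for t,z in zip(T,Z)]); print(np.round(W,4).tolist())
def model(p):
    ax=np.array([-.438*np.cos(p[2]),-.438*np.sin(p[2]),.899]); y=np.array([-np.sin(p[2]),np.cos(p[2]),0])
    return np.array([np.array([p[0],p[1],.125])+y*k*.038+ax*l for k,l in zip(range(-2,3),L)])
r=least_squares(lambda p:(model(p)-W)[:,:2].ravel(),[.5,.2,0]); print("rackmouth",r.x,np.round((model(r.x)-W)*1000,1).tolist())
print("side proj",proj(d,model(r.x)).round(1).tolist())
print("foot",np.round([onz(c,368.7,356.2,0),onz(c,439.5,428,0)],4).tolist())
for n,cc,uv in [("near+y",c,(320,261.7)),("near-y",c,(277.5,230)),("far+y",c,(269.2,310)),("near-y",d,(324.5,283.7)),("near+y",d,(322.7,250.5)),("far-y",d,(400.7,279.5))]:
    print(n,onz(cc,*uv,.08).round(4))
# lid tip corners tri: scene (-y,+y), side tip(-y) & far
print("tip-y",tri([ray(c,252.5,212.5),ray(d,312+183/4,200+130/4)]).round(4),"tip+y",tri([ray(c,300,251),ray(d,312+155/4,200+5/4)]).round(4))
print("knob",tri([ray(c,259.5,246),ray(d,312+250/4,200+62/4)]).round(4))
print("jar top",onz(c,384,265,.065).round(3),"bottle top",onz(c,343,306,.15).round(3), onz(d,346,203,.15).round(3))
E
```

```text
[[0.5559, 0.1316, 0.17], [0.5639, 0.1684, 0.17], [0.5677, 0.2067, 0.1762], [0.5755, 0.244, 0.1762], [0.5825, 0.2808, 0.1762]]
rackmouth [ 0.59237794  0.20167724 -0.19575258] [[0.2, -0.2, -0.0], [-0.4, 0.3, -0.0], [0.2, -0.2, 0.0], [-0.2, -0.2, 0.0], [0.2, 0.3, 0.0]]
side proj [[302.7, 172.2], [303.5, 166.3], [303.1, 158.6], [303.8, 153.2], [304.5, 148.0]]
foot [[0.6551, 0.0807, 0.0], [0.6957, 0.287, 0.0]]
near+y [ 0.5629 -0.1249  0.08  ]
near-y [ 0.5546 -0.2572  0.08  ]
far+y [ 0.7275 -0.1414  0.08  ]
near-y [ 0.5489 -0.2588  0.08  ]
near+y [ 0.5676 -0.1267  0.08  ]
far-y [ 0.7227 -0.2729  0.08  ]
tip-y [ 0.6166 -0.2689  0.2157] tip+y [ 0.6311 -0.1298  0.2145]
knob [ 0.6706 -0.2039  0.2142]
jar top [ 0.474 -0.006  0.065] bottle top [ 0.65  -0.002  0.15 ] [ 0.646 -0.024  0.15 ]
```

```bash
cat >> h.py <<'E'
def rz(a): return np.array([[np.cos(a),-np.sin(a),0],[np.sin(a),np.cos(a),0],[0,0,1]])
RM=np.array([.5924,.2017,.125]); RY=-.196
RR=rz(RY)@np.array([[0,-.899,.438],[-1,0,0],[0,-.438,-.899]])      # tool at rack: y=-slope, x=-row
def rk(k,out): return RM+rz(RY)@np.array([-.438*out,.038*k,.899*out])
BC=np.array([.641,-.199,0]); BY=-.1
def rb(q): # tool parallel to the lid, x towards robot, y=+y
    z=np.array([np.cos(q),0,-np.sin(q)]); y=np.array([0,1.,0]); return rz(BY)@np.c_[np.cross(y,z),y,z]
def bp(x,y,z): return BC+rz(BY)@np.array([x,y,z])
E
python3 - <<'E'
from h import *
print(np.linalg.det(RR)); print(delta(RR,rk(-2,.16)))
E
```

```text
1.000045
(array([0.385, 0.3  , 1.305]), array([40.12, 28.15, -2.75]))
```

Emit:
{"op": "arm_command", "data": {
  "deltas": [
    [0.385,0.3,1.305,40.1,28.2,-2.8,0],
    [0.385,0.3,1.305,40.1,28.2,-2.8,0],
    [0.385,0.3,1.305,40.1,28.2,-2.8,0],
    [0.385,0.3,1.305,40.1,28.2,-2.8,0],
    [0.385,0.3,1.305,40.1,28.2,-2.8,0],
    [0.385,0.3,1.305,40.1,28.2,-2.8,0],
    [0.385,0.3,1.305,40.1,28.2,-2.8,0],
    [0.385,0.3,1.305,40.1,28.2,-2.8,0]
  ]
}}

```text
time_s: 0.92
tcp_pos: [0.4306, 0.2753, 0.261]
ee_rot: [[0.17, -0.927, 0.333], [-0.984, -0.181, -0.001], [0.061, -0.328, -0.943]]
wrist_force: [1.1, -0.9, -0.3]
gripper_width: 0.527
gripper_force: 0.0
```

```bash
python3 -c "
from h import *
print(sense()['joints']); print(delta(RR,rk(-2,.15)))"
```

```text
[ 59.24879457   2.7980615  -32.54681108  23.13479646 -46.84816669
 -63.62757403]
(array([0.106, 0.085, 0.362]), array([14.71, -5.17,  2.87]))
```

Emit:
{"op": "arm_command", "data": {
  "deltas": [
    [0.106,0.085,0.362,14.7,-5.2,2.9,0],
    [0.106,0.085,0.362,14.7,-5.2,2.9,0],
    [0.106,0.085,0.362,14.7,-5.2,2.9,0],
    [0.106,0.085,0.362,14.7,-5.2,2.9,0],
    [0.106,0.085,0.362,14.7,-5.2,2.9,0],
    [0.106,0.085,0.362,14.7,-5.2,2.9,0],
    [0.106,0.085,0.362,14.7,-5.2,2.9,0],
    [0.106,0.085,0.362,14.7,-5.2,2.9,0]
  ]
}}

```text
time_s: 1.58
tcp_pos: [0.5138, 0.1434, 0.2595]
ee_rot: [[-0.188, -0.884, 0.428], [-0.982, 0.168, -0.083], [0.002, -0.436, -0.9]]
wrist_force: [0.5, -0.6, 0.0]
gripper_width: 0.497
gripper_force: 0.0
```

```bash
python3 -c "
from h import *
print(sense()['joints']); print(delta(RR,rk(-2,.03)))
c=capture('wrist'); cv2.imwrite('pics/w2.png',c['pixels'])
print(proj(c,np.array([rk(k,.05) for k in range(-2,3)]),True).round())
E
"
```

```text
[ 41.31108581   2.58862795 -38.07028605  34.16341747 -37.94942176
 -77.30492297]
(array([0.002, 0.002, 0.007]), array([ 0.37, -0.04, 11.97]))
[[322. 239.]
 [321. 289.]
 [321. 333.]
 [321. 372.]
 [320. 405.]]Traceback (most recent call last):
  File "<string>", line 6, in <module>
    E
NameError: name 'E' is not defined
```

View pics/w2.png

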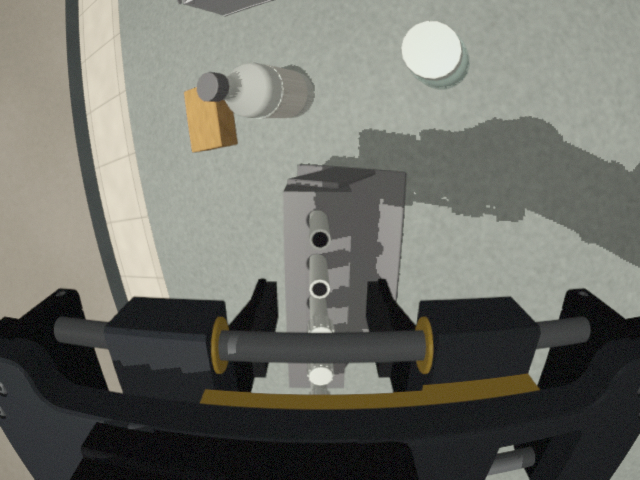

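The wrist view shows the two open mouths at (320,239) and (319,289). Predictions were (322,239) and (321,289), so the rack pose is good to about 1 mm. Next I descend onto the end tube, close and pull.

Emit:
{"op": "arm_command", "data": {
  "deltas": [
    [0.002,0.002,0.007,0.37,0,2,0],
    [0.002,0.002,0.007,0.37,0,5,0],
    [0.002,0.002,0.007,0.37,0,8,0],
    [0.002,0.002,0.007,0.37,0,11,0],
    [0.002,0.002,0.007,0.37,0,12,0],
    [0.002,0.002,0.007,0.37,0,12,0],
    [0.002,0.002,0.007,0.37,0,12,0]
  ]
}}

```text
time_s: 2.22
tcp_pos: [0.5645, 0.129, 0.1509]
ee_rot: [[-0.196, -0.882, 0.428], [-0.981, 0.175, -0.087], [0.002, -0.437, -0.899]]
wrist_force: [0.6, -0.5, 0.5]
gripper_width: 0.5
gripper_force: 0.0
```

```bash
python3 -c "
from h import *
print(delta(RR,rk(-2,.03)))"
```

```text
(array([ 0.001, -0.002, -0.   ]), array([-0.08, -0.05, -0.1 ]))
```

Emit:
{"op": "arm_command", "data": {
  "deltas": [
    [0,0,0,0,0,0,0.6],
    [0,0,0,0,0,0,1],
    [0,0,0,0,0,0,1],
    [0,0,0,0,0,0,1],
    [0,0,0,0,0,0,1],
    [0,0,0,0,0,0,1]
  ]
}}

```text
time_s: 2.72
tcp_pos: [0.566, 0.1293, 0.1532]
ee_rot: [[-0.196, -0.88, 0.432], [-0.981, 0.176, -0.086], [-0.0, -0.441, -0.898]]
wrist_force: [3.1, -1.3, 2.4]
gripper_width: 0.164
gripper_force: 30.4
```

Emit:
{"op": "arm_command", "data": {
  "deltas": [
    [0,0,0,0,0,-1,1],
    [0,0,0,0,0,-3,1],
    [0,0,0,0,0,-5,1],
    [0,0,0,0,0,-8,1],
    [0,0,0,0,0,-11,1],
    [0,0,0,0,0,-14,1],
    [0,0,0,0,0,-16,1],
    [0,0,0,0,0,-16,1]
  ]
}}

```text
time_s: 3.38
tcp_pos: [0.4962, 0.1445, 0.3004]
ee_rot: [[-0.194, -0.879, 0.436], [-0.981, 0.177, -0.08], [-0.007, -0.443, -0.896]]
wrist_force: [0.1, 0.2, -0.0]
gripper_width: 0.163
gripper_force: 30.2
```

```bash
python3 -c "
from h import *
q=.92; R=rb(q); ax=R[:,2]
print(sense()['joints'])
P=bp(3.5e-3,0,.09)-.17*ax
print(P,delta(R,P), delta(RR,[P[0],.08,.32]))
c=capture('wrist'); cv2.imwrite('pics/w3.png',c['pixels'])
"
```

```text
[ 43.96176492  -1.28505901 -35.23505434  30.99551884 -44.34909831
 -75.46127921]
[ 0.54200761 -0.18906763  0.22525228] (array([ 0.114, -0.183,  1.481]), array([31.89, -6.59, 11.39])) (array([-0.006,  0.007, -0.002]), array([ 5.43, -6.03,  0.75]))
```

View pics/w3.png

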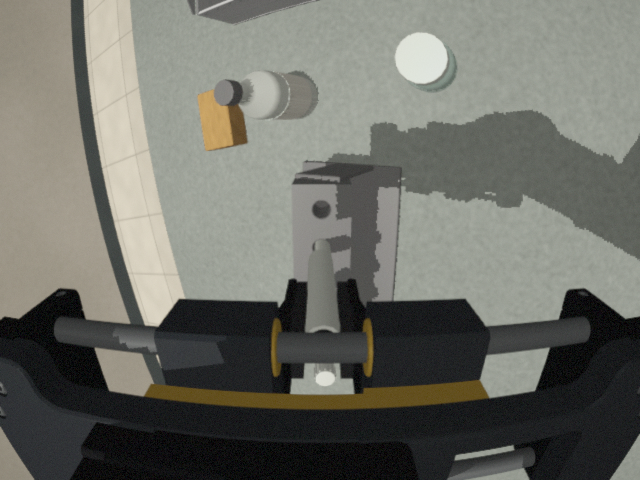

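The tube is held at (322,290) and its hole is empty at (321,209). Next I carry it toward the bin.

Emit:
{"op": "arm_command", "data": {
  "deltas": [
    [0.114,-0.183,1.481,17.5,-5,3.6,1],
    [0.114,-0.183,1.481,17.5,-5,3.6,1],
    [0.114,-0.183,1.481,17.5,-5,3.6,1],
    [0.114,-0.183,1.481,17.5,-5,3.6,1],
    [0.114,-0.183,1.481,17.5,-5,3.6,1],
    [0.114,-0.183,1.481,17.5,-5,3.6,1],
    [0.114,-0.183,1.481,17.5,-5,3.6,1],
    [0.114,-0.183,1.481,17.5,-5,3.6,1]
  ]
}}

```text
time_s: 4.1
tcp_pos: [0.5205, -0.0422, 0.2829]
ee_rot: [[-0.782, -0.308, 0.542], [-0.391, 0.919, -0.041], [-0.486, -0.244, -0.839]]
wrist_force: [-0.6, 0.1, -0.5]
gripper_width: 0.163
gripper_force: 30.2
```

```bash
python3 -c "
from h import *
q=.92; R=rb(q); ax=R[:,2]
print(sense()['joints'])
P=bp(3.5e-3,0,.09)-.17*ax
print(P,delta(R,P))
"
```

```text
[  17.33798554   -4.17469705  -42.79613056   30.55515759  -23.29990949
 -110.24229081]
[ 0.54200761 -0.18906763  0.22525228] (array([ 0.031, -0.072,  0.485]), array([  6.86, -12.76,   6.61]))
```

Emit:
{"op": "arm_command", "data": {
  "deltas": [
    [0.031,-0.072,0.485,6.9,-12.8,4,1],
    [0.031,-0.072,0.485,6.9,-12.8,5,1],
    [0.031,-0.072,0.485,6.9,-12.8,6.6,1],
    [0.031,-0.072,0.485,6.9,-12.8,6.6,1],
    [0.031,-0.072,0.485,6.9,-12.8,6.6,1],
    [0.031,-0.072,0.485,6.9,-12.8,6.6,1],
    [0.031,-0.072,0.485,6.9,-12.8,6.6,1],
    [0.031,-0.072,0.485,6.9,-12.8,6.6,1]
  ]
}}

```text
time_s: 4.77
tcp_pos: [0.5434, -0.188, 0.2278]
ee_rot: [[-0.791, 0.09, 0.605], [0.07, 0.996, -0.057], [-0.608, -0.003, -0.794]]
wrist_force: [-0.0, 0.0, -0.2]
gripper_width: 0.165
gripper_force: 30.2
```

```bash
python3 -c "
from h import *
q=.92; R=rb(q); ax=R[:,2]
print(sense()['joints'])
print(delta(R,bp(3.5e-3,0,.09)-.17*ax))
c=capture('side'); cv2.imwrite('pics/s4.png',cv2.resize(c['pixels'][100:340,180:460],None,fx=2.5,fy=2.5))
"
```

```text
[  -2.3240694     4.9012576   -38.74131367   11.87002615   -9.17223262
 -103.86851271]
(array([0.003, 0.002, 0.01 ]), array([ 0.26, -0.12,  0.12]))
```

View pics/s4.png

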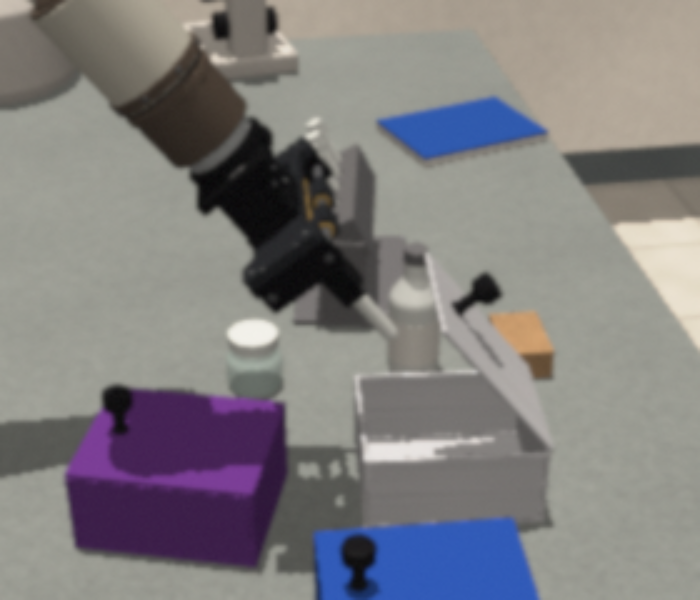

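The side view shows the tube held in front of the opening, parallel to the lid and clear of the bottle. Joint 5 is at its limit, so I'll use a steeper tool angle.

```bash
python3 -c "
from h import *
q=np.pi/2-.47; R=rb(q); ax=R[:,2]
F=bp(-.018,0,.092)
print(delta(R,F-.15*ax),delta(R,F))
"
```

```text
(array([0.003, 0.184, 0.01 ]), array([-0.82, -0.16,  0.93])) (array([0.003, 0.184, 0.01 ]), array([ 1.92, -0.19, 15.68]))
```

Emit:
{"op": "arm_command", "data": {
  "deltas": [
    [0.003,0.184,0.01,-0.8,-0.2,0.9,1],
    [0.003,0.184,0.01,-0.8,-0.2,0.9,1],
    [0.003,0.184,0.01,-0.8,-0.2,0.9,1],
    [0.003,0.184,0.01,-0.3,-0.2,4,1],
    [0.003,0.184,0.01,0.3,-0.2,7,1],
    [0.003,0.184,0.01,0.8,-0.2,10,1],
    [0.003,0.184,0.01,0.8,-0.2,10,1],
    [0.003,0.184,0.01,0.8,-0.2,10,1]
  ]
}}

```text
time_s: 5.48
tcp_pos: [0.5966, -0.1949, 0.1419]
ee_rot: [[-0.889, 0.1, 0.447], [0.089, 0.995, -0.045], [-0.449, -0.0, -0.893]]
wrist_force: [0.1, -0.7, 0.6]
gripper_width: 0.161
gripper_force: 30.2
```

```bash
python3 -c "
from h import *
q=np.pi/2-.47; R=rb(q); print(sense()['joints'])
print(delta(R,bp(-.018,0,.092)))
c=capture('side'); cv2.imwrite('pics/s5.png',cv2.resize(c['pixels'][100:340,180:460],None,fx=2.5,fy=2.5))
"
```

```text
[ -2.74582708  18.32338474 -28.42912769   4.76667162 -16.62577119
 -97.2509316 ]
(array([-0.   , -0.004, -0.   ]), array([-0.13,  0.04,  5.65]))
```

View pics/s5.png

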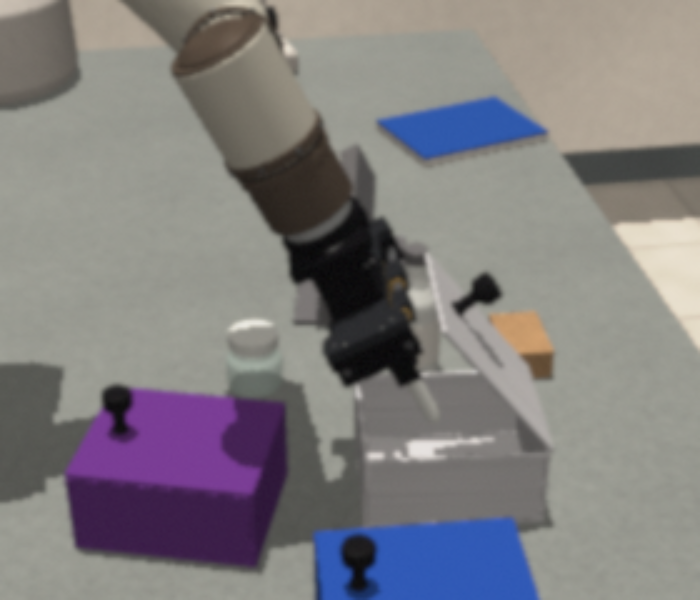

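The tube is inside the opening and clear of the lid. I'll go 5 cm deeper, release and retreat.

Emit:
{"op": "arm_command", "data": {
  "deltas": [
    [0,0,0,-0.1,0,1.5,1],
    [0,0,0,-0.1,0,3,1],
    [0,0,0,-0.1,0,4.5,1],
    [0,0,0,-0.1,0,5,1],
    [0,0,0,-0.1,0,5,1],
    [0,0,0,-0.1,0,5,0.3],
    [0,0,0,-0.1,0,5,0.3],
    [0,0,0,-0.1,0,5,0.3]
  ]
}}

```text
time_s: 6.2
tcp_pos: [0.6213, -0.198, 0.1011]
ee_rot: [[-0.886, 0.101, 0.452], [0.091, 0.995, -0.046], [-0.454, 0.0, -0.891]]
wrist_force: [-1.1, 1.3, -0.2]
gripper_width: 0.296
gripper_force: 0.0
```

Emit:
{"op": "arm_command", "data": {
  "deltas": [
    [0,0,0,0,0,0,0.2],
    [0,0,0,0,0,0,0.2],
    [0,0,0,0,0,-3,0.2],
    [0,0,0,0,0,-7,0.2],
    [0,0,0,-1,0,-11,0.2],
    [0,0,0,-2,0,-15,0.2],
    [0,0,0,-3,0,-19,0.2],
    [0,0,0,-3,0,-19,0.2]
  ]
}}

```text
time_s: 6.87
tcp_pos: [0.565, -0.1928, 0.2943]
ee_rot: [[-0.879, 0.1, 0.467], [0.088, 0.995, -0.049], [-0.469, -0.002, -0.883]]
wrist_force: [1.0, -0.6, 0.7]
gripper_width: 0.399
gripper_force: 0.0
```

```bash
python3 -c "
from h import *
print(delta(RR,rk(-1,.18)), sense()['joints'])
c=capture('wrist'); cv2.imwrite('pics/w6.png',c['pixels'])
"
```

```text
(array([ 0.005,  0.06 , -1.484]), array([ 8.65, 36.5 , -3.83])) [ -2.53022088   5.51169239 -19.98480602   2.69005046 -36.57723392
 -94.95241967]
```

View pics/w6.png

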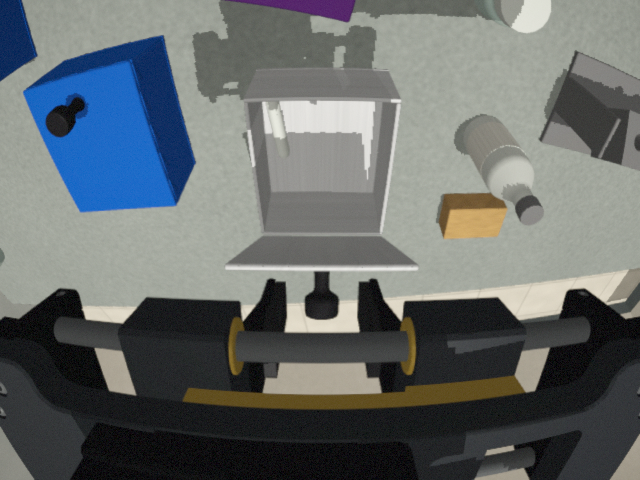

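The tube lies inside the box at (275,130). That was the tenth and last picture, so from here I check by numbers only. Next is the second tube.

Emit:
{"op": "arm_command", "data": {
  "deltas": [
    [0.005,0.06,-1.484,8.6,36.5,-3.8,0],
    [0.005,0.06,-1.484,8.6,36.5,-3.8,0],
    [0.005,0.06,-1.484,8.6,36.5,-3.8,0],
    [0.005,0.06,-1.484,8.6,36.5,-3.8,0],
    [0.005,0.06,-1.484,8.6,36.5,-3.8,0],
    [0.005,0.06,-1.484,8.6,36.5,-3.8,0],
    [0.005,0.06,-1.484,8.6,36.5,-3.8,0],
    [0.005,0.06,-1.484,8.6,36.5,-3.8,0]
  ]
}}

```text
time_s: 7.58
tcp_pos: [0.511, 0.139, 0.2772]
ee_rot: [[-0.577, -0.702, 0.418], [-0.79, 0.61, -0.065], [-0.209, -0.367, -0.906]]
wrist_force: [0.4, 0.2, -1.0]
gripper_width: 0.5
gripper_force: 0.0
```

```bash
python3 -c "
from h import *
print(delta(RR,rk(-1,.13)))"
```

```text
(array([ 0.021,  0.013, -0.48 ]), array([-3.2 ,  2.25,  3.73]))
```

Emit:
{"op": "arm_command", "data": {
  "deltas": [
    [0.02,0.01,-0.48,-3.2,2.2,0,0],
    [0.02,0.01,-0.48,-3.2,2.2,0,0],
    [0.02,0.01,-0.48,-3.2,2.2,1,0],
    [0.02,0.01,-0.48,-3.2,2.2,2,0],
    [0.02,0.01,-0.48,-3.2,2.2,3.7,0],
    [0.02,0.01,-0.48,-3.2,2.2,3.7,0],
    [0.02,0.01,-0.48,-3.2,2.2,3.7,0],
    [0.02,0.01,-0.48,-3.2,2.2,3.7,0]
  ]
}}

```text
time_s: 8.25
tcp_pos: [0.531, 0.1738, 0.2435]
ee_rot: [[-0.199, -0.88, 0.431], [-0.98, 0.182, -0.081], [-0.007, -0.438, -0.899]]
wrist_force: [0.2, 0.5, 0.4]
gripper_width: 0.5
gripper_force: 0.0
```

```bash
python3 -c "
from h import *
print(delta(RR,rk(-1,.03)))
"
```

```text
(array([-0.   ,  0.004, -0.007]), array([-0.09,  0.27, 10.05]))
```

Emit:
{"op": "arm_command", "data": {
  "deltas": [
    [0,0.004,-0.007,-0.05,0.25,2,0],
    [0,0.004,-0.007,-0.05,0.25,5,0],
    [0,0.004,-0.007,-0.05,0.25,8,0],
    [0,0.004,-0.007,-0.05,0.25,10,0],
    [0,0.004,-0.007,-0.05,0.25,10,0],
    [0,0.004,-0.007,-0.05,0.25,10,0],
    [0,0.004,-0.007,-0.05,0.25,10,0]
  ]
}}

```text
time_s: 8.83
tcp_pos: [0.5727, 0.167, 0.1542]
ee_rot: [[-0.195, -0.88, 0.432], [-0.981, 0.176, -0.084], [-0.002, -0.44, -0.898]]
wrist_force: [-0.6, 0.1, 0.7]
gripper_width: 0.499
gripper_force: 0.0
```

Emit:
{"op": "arm_command", "data": {
  "deltas": [
    [0,0,0,0,0,0,0.6],
    [0,0,0,0,0,0,1],
    [0,0,0,0,0,0,1],
    [0,0,0,0,0,0,1],
    [0,0,0,0,0,0,1],
    [0,0,0,0,0,0,1]
  ]
}}

```text
time_s: 9.33
tcp_pos: [0.5732, 0.167, 0.1538]
ee_rot: [[-0.195, -0.88, 0.432], [-0.981, 0.175, -0.085], [-0.001, -0.441, -0.898]]
wrist_force: [2.1, -0.6, 2.1]
gripper_width: 0.166
gripper_force: 30.3
```

```bash
python3 -c "
from h import *
print(delta(RR,rk(-1,.03)))
"
```

```text
(array([-0.003,  0.001, -0.   ]), array([0.02, 0.17, 0.12]))
```

Held (opening 0.166, as with the first). I'll pull it straight out.

Emit:
{"op": "arm_command", "data": {
  "deltas": [
    [0,0,0,0,0,-1,1],
    [0,0,0,0,0,-3,1],
    [0,0,0,0,0,-5,1],
    [0,0,0,0,0,-8,1],
    [0,0,0,0,0,-11,1],
    [0,0,0,0,0,-14,1],
    [0,0,0,0,0,-16,1],
    [0,0,0,0,0,-16,1]
  ]
}}

```text
time_s: 10.0
tcp_pos: [0.5035, 0.1822, 0.3013]
ee_rot: [[-0.192, -0.879, 0.436], [-0.981, 0.175, -0.078], [-0.008, -0.443, -0.896]]
wrist_force: [-0.3, 0.8, 0.7]
gripper_width: 0.165
gripper_force: 30.2
```

```bash
python3 -c "
from h import *
q=np.pi/2-.47; R=rb(q); ax=R[:,2]
F=bp(-.018,.01,.092)
print(delta(R,F-.15*ax))
c=capture('scene'); u=proj(c,[rk(k,.057) for k in range(-2,3)]).round(0).astype(int); g=cv2.cvtColor(c['pixels'],6)
print([int(g[v-4:v+5,w-4:w+5].max()) for w,v in u]) 
"
```

```text
(array([-0.019, -0.035,  1.484]), array([34.63, -7.68, 11.92]))
[150, 94, 221, 220, 220]
```

Emit:
{"op": "arm_command", "data": {
  "deltas": [
    [-0.019,-0.035,1.484,19,-5.5,3.8,1],
    [-0.019,-0.035,1.484,19,-5.5,3.8,1],
    [-0.019,-0.035,1.484,19,-5.5,3.8,1],
    [-0.019,-0.035,1.484,19,-5.5,3.8,1],
    [-0.019,-0.035,1.484,19,-5.5,3.8,1],
    [-0.019,-0.035,1.484,19,-5.5,3.8,1],
    [-0.019,-0.035,1.484,19,-5.5,3.8,1],
    [-0.019,-0.035,1.484,19,-5.5,3.8,1]
  ]
}}

```text
time_s: 10.72
tcp_pos: [0.5305, -0.0208, 0.284]
ee_rot: [[-0.845, -0.315, 0.432], [-0.376, 0.925, -0.062], [-0.38, -0.215, -0.9]]
wrist_force: [0.3, -0.2, 0.1]
gripper_width: 0.161
gripper_force: 30.2
```

```bash
python3 -c "
from h import *
q=np.pi/2-.47; R=rb(q); ax=R[:,2]
F=bp(-.018,.01,.092)
print(delta(R,F-.15*ax),sense()['joints'])
"
```

```text
(array([-0.014, -0.023,  0.476]), array([  6.02, -14.33,   7.36])) [  21.0498506    -0.64589468  -33.92360445   21.38322098  -35.71688614
 -104.86803313]
```

Emit:
{"op": "arm_command", "data": {
  "deltas": [
    [-0.014,-0.023,0.476,6,-14.3,4,1],
    [-0.014,-0.023,0.476,6,-14.3,5,1],
    [-0.014,-0.023,0.476,6,-14.3,6,1],
    [-0.014,-0.023,0.476,6,-14.3,7.3,1],
    [-0.014,-0.023,0.476,6,-14.3,7.3,1],
    [-0.014,-0.023,0.476,6,-14.3,7.3,1],
    [-0.014,-0.023,0.476,6,-14.3,7.3,1],
    [-0.014,-0.023,0.476,6,-14.3,7.3,1]
  ]
}}

```text
time_s: 11.38
tcp_pos: [0.5582, -0.1777, 0.2286]
ee_rot: [[-0.887, 0.089, 0.453], [0.079, 0.996, -0.043], [-0.455, -0.002, -0.891]]
wrist_force: [0.4, 1.0, -0.1]
gripper_width: 0.16
gripper_force: 30.1
```

```bash
python3 -c "
from h import *
q=np.pi/2-.47; R=rb(q)
print(delta(R,bp(-.018,.01,.095)),sense()['joints'])
"
```

```text
(array([0.003, 0.002, 0.01 ]), array([ 0.16, -0.34, 14.92])) [ -0.81503301   8.14066958 -27.43311878   4.48977141 -27.5104846
 -97.76520724]
```

Emit:
{"op": "arm_command", "data": {
  "deltas": [
    [0.003,0.002,0.01,0.1,-0.3,3,1],
    [0.003,0.002,0.01,0.1,-0.3,6,1],
    [0.003,0.002,0.01,0.1,-0.3,9,1],
    [0.003,0.002,0.01,0.1,-0.3,11.5,1],
    [0.003,0.002,0.01,0.1,-0.3,13.5,1],
    [0.003,0.002,0.01,0.1,-0.3,14.5,1],
    [0.003,0.002,0.01,0.1,-0.3,14.5,1],
    [0.003,0.002,0.01,0.1,-0.3,14.5,0.5]
  ]
}}

```text
time_s: 12.05
tcp_pos: [0.6232, -0.1863, 0.0998]
ee_rot: [[-0.887, 0.099, 0.452], [0.088, 0.995, -0.045], [-0.454, -0.0, -0.891]]
wrist_force: [0.9, 0.1, 0.5]
gripper_width: 0.192
gripper_force: 0.0
```

Emit:
{"op": "arm_command", "data": {
  "deltas": [
    [0,0,0,0,0,0,0.3],
    [0,0,0,0,0,0,0.2],
    [0,0,0,0,0,0,0.2],
    [0,0,0,0,0,0,0.2],
    [0,0,0,0,0,0,0.2]
  ]
}}

```text
time_s: 12.47
tcp_pos: [0.6232, -0.1873, 0.1]
ee_rot: [[-0.886, 0.101, 0.452], [0.09, 0.995, -0.046], [-0.455, 0.0, -0.891]]
wrist_force: [0.7, 0.1, 0.6]
gripper_width: 0.392
gripper_force: 0.0
```

Emit:
{"op": "arm_command", "data": {
  "deltas": [
    [0,0,0,0,0,-3,0.2],
    [0,0,0,0,0,-7,0.2],
    [0,0,0,-1,0,-11,0.2],
    [0,0,0,-2,0,-15,0.2],
    [0,0,0,-3,0,-19,0.2],
    [0,0,0,-3,0,-19,0.2]
  ]
}}

```text
time_s: 12.97
tcp_pos: [0.5668, -0.182, 0.2939]
ee_rot: [[-0.878, 0.099, 0.468], [0.087, 0.995, -0.048], [-0.471, -0.001, -0.882]]
wrist_force: [1.6, -0.5, 1.7]
gripper_width: 0.4
gripper_force: 0.0
```

```bash
python3 -c "
from h import *
print(sense()['joints'])
c=capture('wrist'); g=cv2.cvtColor(c['pixels'],6)
poly=proj(c,[bp(x,y,.02) for x,y in [(-.075,-.06),(-.075,.06),(.075,.06),(.075,-.06)]],True).round().astype(int); print(poly.tolist())
old=cv2.cvtColor(cv2.imread('pics/w6.png'),6)
s=slice(90,240,6),slice(240,405,6)
for row in g[s]//26: print(''.join('%x'%v for v in row))
print()
for row in old[s]//26: print(''.join('%x'%v for v in row))
"
```

```text
[ -1.157169     5.25711107 -20.75320864   3.73682011 -36.03400654
 -96.99507918]
[[253, 81], [370, 80], [361, 193], [265, 193]]
4444444444444444444444444666
4444444455555555555544444666
3376666888885888888885444666
3358856688888888888885445666
3458868688888888888885445666
3447868788888888888885446666
4448878888888888888885448666
4448888866665665668885448666
6445665645555555555885447666
7435554645555555555785447666
8435564655555555555785446666
8435555555555555555565456666
7334555555555555555575466666
5334555555555555555555476666
6333555555555555555554486666
6433555555555555555554486666
6533555555555555555554486666
6533444444444444444444466666
6634444444444444444444466666
6633444444444444444444566666
6634444444444444444444666666
6644444444444444444444766666
6654444444444444444444866666
6654444444444444444444766666
6666666655555555555555666666

4444444444444444444444444446
4444444444444444444444444446
6544865888885888888888854576
6533865888888888888888854466
6534888688888888888888854476
6534878688888888888888854486
6544788788888888888888754486
6444588866868768688688754486
6444456755555555555558754476
6564355555555555555558544466
6684355645555555555558544466
6684355655555555555558544666
6683355555555555555558544866
6653355555555555555558544866
6663355555555555555556544866
6663355555555555555555544766
6664345555555555555555544666
6665344444444444444455544666
6665344444444444444444446666
6665344444444444444444447666
6665344444444444444444448666
6666344444444444444444447666
6666344444444444444444446666
6666444444444444444444446666
6666555555555555555555556666
```

```bash
cat >> h.py <<'E'
RL=rz(BY)@np.array([[0,-1,0],[-1,0,0],[0,0,-1.]])   # tool down over the lid, y along -x', x along -y'
E
python3 - <<'E'
from h import *
print(delta(RL,bp(.02,.055,.36)))
c=capture('wrist'); g=cv2.cvtColor(c['pixels'],6)[88:150:2,240:310:2]
for row in g//20: print(''.join('%x'%v for v in row))
E
```

```text
(array([-0.379,  0.379, -1.538]), array([-11.86,   4.52,  -1.77]))
55555555555555555555555555555555555
55555555555555555555555555555555555
55555555555555555555555555555555555
55555555555555555555565555555555555
65555555555555555555555555555555555
55555555555555555555555555555555555
55555555555555555555555555555555555
56666666667777777777777777777777777
77777777777777777777777777778888888
666666877777687777788bbbbbbbbbbbbbb
544456aa8889987777898bbbbbbbbbbbbbb
544456aabbbba887878a8bbbbbbbbbbbbbb
555556aabbbba8889aaa8bbbbbbbbbbbbbb
455555a9abbba99abbba9abbbbbbbbbbbbb
5455559aabbba98abbba98bbbbbbbbbbbbb
4555559aabbbb97abbbb99bbbbbbbbbbbbb
4555559babbbb989bbbba8abbbbbbbbbbbb
4555558baabbb989bbbba8abbbbbbbbbbbb
5555556baabbba98abbba99bbbbbbbbbbbb
5555556aaabbba97abbba99bbbbbbbbbbbb
5555556ababbbb98abbbb98bbbbbbbbbbbb
5555555ababbbb989bbbba9bbbbbbbbbbbb
5555555abaabbba98bbbba8abbbbbbbbbbb
55555559bbabbba97abbba9abbbbbbbbbbb
55555559bbabbbb98abbba99ba8888aaaa8
55555556889bbbba89bbbb9777777777777
55555555778abbba89bbbaa877777777777
5555555577788889669a977677777777777
55555555777788776678877667777777777
65555555777778876677877667777777777
65555555677777877678777667777777777
```

Both tubes lie side by side inside the box. Next I rise, turn and get above the lid with the fingers closed.

Emit:
{"op": "arm_command", "data": {
  "deltas": [
    [0,0,-0.1,-3.3,0,-6.2,1],
    [0,0,-0.2,-3.3,0,-6.2,1],
    [-0.379,0.379,-1.538,-5,1,-6,1],
    [-0.379,0.379,-1.538,-7,3,-4,1],
    [-0.379,0.379,-1.538,-9,4,-3,1],
    [-0.379,0.379,-1.538,-11.9,4.5,-1.8,1],
    [-0.379,0.379,-1.538,-11.9,4.5,-1.8,1],
    [-0.379,0.379,-1.538,-11.9,4.5,-1.8,1]
  ]
}}

```text
time_s: 13.73
tcp_pos: [0.6669, -0.1461, 0.348]
ee_rot: [[-0.655, -0.724, 0.216], [-0.73, 0.68, 0.066], [-0.194, -0.115, -0.974]]
wrist_force: [-0.2, -0.1, 0.3]
gripper_width: 0.01
gripper_force: 0.0
```

```bash
python3 -c "
from h import *
print(delta(RL,bp(.02,.055,.33)),sense()['joints'])
"
```

```text
(array([-0.174,  0.152, -0.64 ]), array([0.4 , 0.23, 1.74])) [ -0.52626532  19.59503672  12.33046161  -4.1138075  -70.33258946
 -41.04698099]
```

Emit:
{"op": "arm_command", "data": {
  "deltas": [
    [-0.174,0.152,-0.64,0.4,0.2,1.7,1],
    [-0.174,0.152,-0.64,0.4,0.2,1.7,1],
    [-0.174,0.152,-0.64,0.4,0.2,1.7,1],
    [-0.174,0.152,-0.64,0.4,0.2,1.7,1],
    [-0.174,0.152,-0.64,0.4,0.2,1.7,1],
    [-0.174,0.152,-0.64,0.4,0.2,1.7,1],
    [-0.174,0.152,-0.64,0.4,0.2,1.7,1],
    [-0.174,0.152,-0.64,0.4,0.2,1.7,1]
  ]
}}

```text
time_s: 14.4
tcp_pos: [0.6655, -0.1466, 0.3321]
ee_rot: [[-0.107, -0.994, 0.004], [-0.994, 0.107, 0.0], [-0.001, -0.004, -1.0]]
wrist_force: [0.5, -0.2, 0.3]
gripper_width: 0.006
gripper_force: 0.0
```

```bash
python3 -c "
from h import *
for x,z in [(.02,.225),(.012,.19),(0,.15),(-.015,.11),(-.025,.0865)]: print(delta(RL,bp(x,.055,z+.019)))
"
```

```text
(array([-0.004,  0.001, -0.007]), array([-0.04, -0.04,  8.81]))
(array([-0.004,  0.001, -0.007]), array([-0.03,  0.77, 12.31]))
(array([-0.004,  0.001, -0.007]), array([-0.02,  1.99, 16.3 ]))
(array([-0.004,  0.001, -0.007]), array([-0.  ,  3.51, 20.3 ]))
(array([-0.004,  0.001, -0.007]), array([1.000e-02, 4.520e+00, 2.264e+01]))
```

Emit:
{"op": "arm_command", "data": {
  "deltas": [
    [0,0,0,0,0,3,1],
    [0,0,0,0,0,6,1],
    [0,0,0,0,0,8.8,1],
    [0,0,0,0,0.4,10.5,1],
    [0,0,0,0,0.8,12.3,1],
    [0,0,0,0,1.2,13.8,1],
    [0,0,0,0,1.6,15,1],
    [0,0,0,0,2,16.3,1]
  ]
}}

```text
time_s: 15.07
tcp_pos: [0.6465, -0.1452, 0.1708]
ee_rot: [[-0.107, -0.994, 0.008], [-0.994, 0.107, -0.0], [-0.001, -0.008, -1.0]]
wrist_force: [-0.5, -0.1, 1.5]
gripper_width: 0.006
gripper_force: 0.5
```

Emit:
{"op": "arm_command", "data": {
  "deltas": [
    [0,0,0,0,0.5,1.3,1],
    [0,0,0,0,1,2.6,1],
    [0,0,0,0,1.5,4,1],
    [0,0,0,0,1.8,4.8,1],
    [0,0,0,0,2.2,5.6,1],
    [0,0,0,0,2.5,6.2,1],
    [0,0,0,0,2.5,6.4,1],
    [0,0,0,0,2.5,6.4,1]
  ]
}}

```text
time_s: 15.73
tcp_pos: [0.6222, -0.1422, 0.1068]
ee_rot: [[-0.106, -0.994, 0.007], [-0.994, 0.106, -0.0], [-0.0, -0.007, -1.0]]
wrist_force: [0.2, -0.6, 0.3]
gripper_width: 0.003
gripper_force: 0.0
```

```bash
python3 -c "
from h import *
s=sense();print(s['wrist_force'],delta(RL,bp(-.025,.055,.0855+.019)))"
```

```text
[ 0.18064149 -0.62794873  0.27146094] (array([-0.007,  0.   , -0.006]), array([-0.04,  0.06,  0.22]))
```

Emit:
{"op": "arm_command", "data": {
  "deltas": [
    [0,0,0,0,0,0.15,1],
    [0,0,0,0,0,0.3,1],
    [0,0,0,0,0,0.4,1],
    [0,0,0,0,0,0.4,1]
  ]
}}

```text
time_s: 16.07
tcp_pos: [0.6232, -0.1422, 0.1049]
ee_rot: [[-0.105, -0.994, 0.009], [-0.994, 0.105, -0.001], [-0.0, -0.009, -1.0]]
wrist_force: [-1.6, 1.4, 5.2]
gripper_width: 0.009
gripper_force: 2.9
```

Emit:
{"op": "arm_command", "data": {
  "deltas": [
    [0,0,0,0,0,-4,1],
    [0,0,0,0,0,-8,1],
    [0,0,0,0,0,-12,1],
    [0,0,0,0,0,-16,1],
    [0,0,0,0,10,-20,1],
    [0,0,0,0,20,-20,1],
    [0,0,0,0,20,-20,1],
    [0,0,0,0,20,-20,1]
  ]
}}

```text
time_s: 16.73
tcp_pos: [0.4581, -0.1249, 0.2966]
ee_rot: [[-0.106, -0.994, 0.009], [-0.994, 0.106, -0.0], [-0.001, -0.009, -1.0]]
wrist_force: [-0.2, 0.7, 1.7]
gripper_width: 0.007
gripper_force: 0.0
```

```bash
python3 - <<'E'
from h import *
d=capture("side"); c=capture("scene")
old={"side":cv2.imread("pics/side0.png"),"scene":cv2.imread("pics/scene0.png")}
# lid-shut check: black knob head by triangulation; expected bin frame (-.055,0,.1205)
K=bp(-.055,0,.1205); R=[]
for n,im in (("scene",c),("side",d)):
    u,v=proj(im,K)[0].astype(int); m=(im["pixels"].max(2)<45).astype(np.uint8)
    w=np.zeros_like(m); w[v-20:v+20,u-20:u+20]=m[v-20:v+20,u-20:u+20]
    k,l,st,ce=cv2.connectedComponentsWithStats(w); 
    if k>1:
        i=1+st[1:,4].argmax(); print(n,(u,v),ce[i].round(1),st[i,4]); R.append(ray(im,*ce[i]))
print("knob",tri(R).round(4),"shut expected",K.round(4)) if len(R)==2 else 0
for n,(u,v) in {"bottle":(341,320),"jar":(384,270),"slide":(308,370),"caps":(469,342)}.items():
    t=old["scene"][v-25:v+25,u-25:u+25]; r=cv2.matchTemplate(c["pixels"][v-35:v+35,u-35:u+35],t,cv2.TM_CCOEFF_NORMED); _,m,_,p=cv2.minMaxLoc(r); print(n,round(m,2),p[0]-10,p[1]-10)
E
```

```text
scene (np.int64(289), np.int64(244)) [289.1 245.1] 73
side (np.int64(335), np.int64(251)) [336.  253.8] 95
knob [ 0.5867 -0.1955  0.1145] shut expected [ 0.5863 -0.1935  0.1205]
bottle 1.0 0 0
jar 0.4 0 0
slide 1.0 0 0
caps 1.0 0 0
```

```bash
python3 -c "
from h import *
print(finish_job())"
```

```text
the job is handed in; nothing more can be done
None
```

Job handed in: the last images showed both uncapped tubes in the discard box with its lid shut, and the capped tubes, bottle and slide box where they started; the jar's image match was poor (0.4, probably the arm or its shadow), though it showed no shift.

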